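Sweep the mirror clamp's spare washers through the tray gate into its slot

TASK

Three loose steel washers from the mirror clamp lie on the deck of the wooden drop tray: sweep them with your fingertips along the deck and through the narrow gate, one at a time, so that each drops into the slot behind it. Slide them only: never pick one up or lift it off the deck, and leave the little cream pot, the tin and everything else standing where it is.

Things in the scene. Friction and masses are not known exactly. Their poses are not given: they have to be found in the camera images.
- tray: drop tray (brown wooden deck, pale wooden rim and fences), fixed to the vanity top, 292 mm long (x), 290 mm wide (y), maybe turned. Origin on the vanity top under the tray; its x axis points from the deck through the gate to the slot, z up. Flat deck 55 mm above the vanity top, from x = -162 to +66 mm, y = -137 to +137 mm, ringed by a rim 16 mm high
- deck (a point): point on the deck's surface right above the tray's origin. Two straight fences 16 mm high stand on the deck and make a V that narrows to the gate: measured from here in the tray's axes, their inner faces run from (x 64, y +20 / -20) back to (x -53, y +137 / -137) mm, at 45 degrees to x
- gate (a point): middle of the gate on the deck's end edge (the slot's near lip), at deck height, at x = 66 mm in the tray's axes: a gap 40 mm wide (y) between fence ends 6 mm thick (x = 64 to 70 mm), open above. A washer drops into the slot once its centre is well past this edge
- slot (a point): the centre of the slot's mouth, at deck height, 21 mm beyond the gate point along x: an open pit 42 mm (x) by 60 mm (y) and 50 mm deep, directly behind the gate. z up
- washer_a_mid (a point): a stainless steel washer (flat ring) 30 mm across and 8 mm thick with a 10 mm hole, about 40 g, lying flat on the tray's deck at the start; one of three alike. This point is on its axis, half-way through its thickness (4 mm above the deck when it lies flat); z is its axis
- washer_b_mid (a point): a stainless steel washer (flat ring) 30 mm across and 8 mm thick with a 10 mm hole, about 40 g, lying flat on the tray's deck at the start; one of three alike. This point is on its axis, half-way through its thickness (4 mm above the deck when it lies flat); z is its axis
- washer_c_mid (a point): a stainless steel washer (flat ring) 30 mm across and 8 mm thick with a 10 mm hole, about 40 g, lying flat on the tray's deck at the start; one of three alike. This point is on its axis, half-way through its thickness (4 mm above the deck when it lies flat); z is its axis
- pot: bystander: white round cream pot with a metal lid, 37 mm across, 34 mm tall, 90 g, loose, standing on the deck near its back rim (the end away from the gate). Origin at the centre of its underside
- tin: bystander: dark steel pocket tin, 27 x 51 x 26 mm tall, 80 g, loose, standing on the deck near its back rim. Origin at the centre of its underside
- trimmer: bystander: black hair trimmer lying on the vanity top beside the tray on the right (-y), 155 mm long, 36 mm wide, 32 mm high. Origin under its middle
- brush: bystander: wooden bristle brush lying on its bristles left (+y) of the tray, 205 mm long, 50 mm wide, 38 mm high. Origin under its middle
- dish: bystander: empty frosted glass dish, 110 mm across, 35 mm high, right (-y) of the tray. Origin at the centre of its underside
- soap: bystander: white bottle, 60 mm across, 150 mm tall, left (+y) of the tray. Origin at the centre of its underside
- washer_a: the same washer as its _mid point; origin at the centre of its underside
- washer_b: the same washer as its _mid point; origin at the centre of its underside
- washer_c: the same washer as its _mid point; origin at the centre of its underside

How it is judged (in metres and radians):
On the way, in this order (a step that is already met when the one before it is completed fails the run):
1. exactly one washer is down in the slot, the other two are not ((((z of washer_a_mid in the frame of slot between -0.055 and -0.01 m and horizontal distance between washer_a_mid and slot below 0.036 m) and not (z of washer_b_mid in the frame of slot between -0.055 and -0.01 m and horizontal distance between washer_b_mid and slot below 0.036 m) and not (z of washer_c_mid in the frame of slot between -0.055 and -0.01 m and horizontal distance between washer_c_mid and slot below 0.036 m)) or ((z of washer_b_mid in the frame of slot between -0.055 and -0.01 m and horizontal distance between washer_b_mid and slot below 0.036 m) and not (z of washer_a_mid in the frame of slot between -0.055 and -0.01 m and horizontal distance between washer_a_mid and slot below 0.036 m) and not (z of washer_c_mid in the frame of slot between -0.055 and -0.01 m and horizontal distance between washer_c_mid and slot below 0.036 m)) or ((z of washer_c_mid in the frame of slot between -0.055 and -0.01 m and horizontal distance between washer_c_mid and slot below 0.036 m) and not (z of washer_a_mid in the frame of slot between -0.055 and -0.01 m and horizontal distance between washer_a_mid and slot below 0.036 m) and not (z of washer_b_mid in the frame of slot between -0.055 and -0.01 m and horizontal distance between washer_b_mid and slot below 0.036 m)))), for 0.2 s.
2. exactly two washers are down in the slot, the third is not (((not (z of washer_a_mid in the frame of slot between -0.055 and -0.01 m and horizontal distance between washer_a_mid and slot below 0.036 m) and (z of washer_b_mid in the frame of slot between -0.055 and -0.01 m and horizontal distance between washer_b_mid and slot below 0.036 m) and (z of washer_c_mid in the frame of slot between -0.055 and -0.01 m and horizontal distance between washer_c_mid and slot below 0.036 m)) or (not (z of washer_b_mid in the frame of slot between -0.055 and -0.01 m and horizontal distance between washer_b_mid and slot below 0.036 m) and (z of washer_a_mid in the frame of slot between -0.055 and -0.01 m and horizontal distance between washer_a_mid and slot below 0.036 m) and (z of washer_c_mid in the frame of slot between -0.055 and -0.01 m and horizontal distance between washer_c_mid and slot below 0.036 m)) or (not (z of washer_c_mid in the frame of slot between -0.055 and -0.01 m and horizontal distance between washer_c_mid and slot below 0.036 m) and (z of washer_a_mid in the frame of slot between -0.055 and -0.01 m and horizontal distance between washer_a_mid and slot below 0.036 m) and (z of washer_b_mid in the frame of slot between -0.055 and -0.01 m and horizontal distance between washer_b_mid and slot below 0.036 m)))), for 0.2 s.
At the end, for the whole second after the job is handed in: All three washers are at rest down in the slot (each centre at least 10 mm below the deck and within 36 mm of the slot's middle) (z of washer_a_mid in the frame of slot between -0.055 and -0.01 m and horizontal distance between each of washer_a_mid, washer_b_mid, washer_c_mid and slot below 0.036 m and z of washer_b_mid in the frame of slot between -0.055 and -0.01 m and z of washer_c_mid in the frame of slot between -0.055 and -0.01 m and linear speed of each of washer_a, washer_b, washer_c below 0.02 m/s); the robot touches nothing.
It fails at once if a washer is lifted: its centre rises more than 12 mm above where it lies on the deck (z of any of washer_a_mid, washer_b_mid, washer_c_mid in the frame of slot above 0.016 m).
It fails at once if the pot or the tin is moved more than 15 mm, or another bystander more than 20 mm (distance of any of pot, tin from where it was at the start of the episode above 0.015 m or distance of any of trimmer, brush, dish, soap from where it was at the start of the episode above 0.02 m).
It also fails if it takes over 58 s, if anything falls off the work surface, if the arm or the gripper's body presses on something with over 40 N, if the wrist force passes 120 N, or if a joint passes its speed limit or range.

ROBOT

A 6-joint arm with a two-finger parallel gripper is mounted at the origin on the work surface. World frame = base frame: x ahead of the robot, y to its left, z up, the work surface at z = 0. Lengths are in mm, angles in rad, forces in N, time in s.
With the tool pointing down it reaches from about 300 to 875 mm from the base axis. Payload 6.4 kg.
Tool frame: the origin (TCP) lies on the centre line of the jaws, within the pads' length; the fingertips stand 22 mm ahead of it and the grasp point (between the pads) lies 3 mm ahead of it; y points along the fingers, z is the direction in which the jaws open and shut, and the axes are right-handed (so a half turn about y gives the same grasp; the last joint's range is limited). The gripper opens to 85 mm and grips with 20 to 120 N. Pads are 22 mm wide; open, the fingers measure 114 mm over their backs; the gripper's body (76 mm by 85 mm) begins 54 mm behind the grasp point. The pads swing forward as they close: fully open they stand 13 mm farther back than shut.
Start: joints at [1.142, 0.181, 1.607, -0, 1.354, -0.206], TCP at [127.04, 560.805, 253.288] pointing down, gripper open.
Joint ranges: [-2.99, 2.99], [-0.89, 2.07], [0.3, 2.58], [-1.14, 4.28], [0, 2.63], [-3.12, 3.12]. Speed limits (rad/s): [2.57, 2.57, 3.01, 3.14, 3.14, 3.14].

INTERFACE

Orientations are given as [roll, pitch, yaw] about the fixed x, y, z axes, in that order (R = Rz(yaw) Ry(pitch) Rx(roll)).
In Python, from workcell import get_obs, snapshot, hand_in gives the robot as it stands.
- The arm moves only by the shell command python3 -m jog 'ROWS' [FORCE]. ROWS is JSON, a list of rows, each an object with "twist": the turn, a rotation vector about the tool's x, y, z scaled (see below), a list of three; "dp": the shift along the tool's x, y, z scaled (see below), a list of three; "hand": the closure, from -1 (fully open) to 1 (shut), so that 0 is half open. A call has 1 to 20 rows; each row is the pose to reach, as a shift and turn from the pose commanded when the call began, along the tool's axes at that moment; what a row does not reach only later rows make up. The controller multiplies each number of a shift by 300 mm and each number of a turn by 0.5 rad. A row lasts 1/8 s, in which the tool goes at most 62.5 mm and 10.7 degrees, less where a joint would pass 70% of its speed; a pose out of reach is approached as far as the arm can. A call with a number of a shift or a turn outside -1 to 1 is refused whole. A call with a gripper value outside its range is refused whole. The fingers move at their own pace and stop on an object; FORCE is the grip in N (left out, the last holds). Time passes only in rows, so rows that repeat a pose let the fingers close. It gives the time, the measured TCP pose, the force and the opening at its end, in the units of the state.
- get_obs(): the state, without advancing time (a new reading comes with each control period).
- snapshot(name): name is "scene" or "top" or "wrist"; returns a dict with "color" (400x640x3 uint8, red, green, blue), "fov_y" (degrees; the focal length in pixels is half the picture's height over the tangent of half this angle, whatever the lens; pixels are square), "cx", "cy" (the principal point, pixels), "k1" (the pictures are not rectified: a ray, as slopes to the right and down, at radius r is drawn at 1 + k1 r^2 times it, then the intrinsics apply), "R" (3x3) and "t" (3): a world point X has camera coordinates R X + t; the wrist camera has in their place "tool_from_camera" (4x4, takes a point from camera to tool coordinates, whose origin is the TCP and whose axes are the tool frame's). Camera axes: x right, y down, z forward; pixel columns grow to the right and rows downward; lengths in mm; the calibration is good to about 2 mm. A picture is of the moment at which its call begins: read the wrist's pose just before it. There is no depth.
- hand_in(): hands the job in, once; it reports no verdict.
The state is a dict: "clock": time; "qpos": joint angles; "qvel": joint speeds; "joint_efforts": joint torques, N m; "eef_pos": TCP position; "ee_rot": TCP orientation; "force": force on the tool from outside, world axes, zero at the start; "wrist_torque": the same for the moment, N m; "gripper_width": finger opening in mm.
Only numpy, scipy, OpenCV 4.12 (cv2) and the standard library are available. Lean on these libraries where they do the work, as an engineer would, in place of code of your own. Each camera call takes 0.05 s, during which the arm holds its last target. There are 200 camera calls.

## Working session

There is one attempt and no reset: what is moved stays moved. The work goes in short steps, Python scripts to look and compute and a shell command to move; the robot and the scene stay as the last step left them, time stands still between calls to the robot, and variables do not carry over. Pictures are saved under pics/ and viewed, about 8 in all and at most 12, crops included, and the job is handed in when it is done.

```bash
mkdir -p pics; python3 - <<'E'
from workcell import get_obs, snapshot
import cv2,numpy as np,pickle
o=get_obs();print(o)
d={}
for n in ("top","scene"):
    s=snapshot(n);d[n]=s
    print(n,{k:v for k,v in s.items() if k!='color'})
    cv2.imwrite(f"pics/{n}0.png",s["color"][:,:,::-1])
pickle.dump(d,open("d0.pkl","wb"))
E
```

```text
{'clock': 0.0, 'qpos': array([ 1.14171421e+00,  1.81514076e-01,  1.60799099e+00, -8.50128988e-06,
        1.35383987e+00, -2.06298808e-01]), 'qvel': array([ 0.00146448, -0.00027146,  0.00116219, -0.00083286, -0.00078272,
        0.00117633]), 'joint_efforts': array([-9.72800626e-04, -4.44877088e+01, -3.51330578e+01, -6.77729968e-04,
        9.41267033e-03, -5.40264102e-05]), 'eef_pos': array([126.80831048, 560.3126926 , 252.40752429]), 'ee_rot': array([-1.57251315e+00,  3.50812026e-04, -2.22781770e-01]), 'force': array([-0.69874048, -0.02159097, -0.56958008]), 'wrist_torque': array([0.03232317, 0.03579258, 0.01254785]), 'gripper_width': 85.85633805812093}
top {'fov_y': 43.193033667554346, 'cx': 315.2631091897776, 'cy': 201.04272857110533, 'k1': -0.15231101770851832, 'R': array([[-7.09121607e-03, -9.99972891e-01, -1.98306969e-03],
       [-9.90603989e-01,  7.29560634e-03, -1.36566876e-01],
       [ 1.36577642e-01,  9.96011511e-04, -9.90628869e-01]]), 't': array([   3.7024589 ,  515.16875683, 1647.83453181])}
scene {'fov_y': 51.5264133829604, 'cx': 322.6504174901706, 'cy': 198.41703334259145, 'k1': -0.0017068654000781283, 'R': array([[ 0.25811916,  0.96609472,  0.00595805],
       [ 0.81368619, -0.21406591, -0.54045404],
       [-0.52085438,  0.14434952, -0.84135244]]), 't': array([-126.65196674, -391.26963314, 1404.9296455 ])}
```

View pics/top0.png

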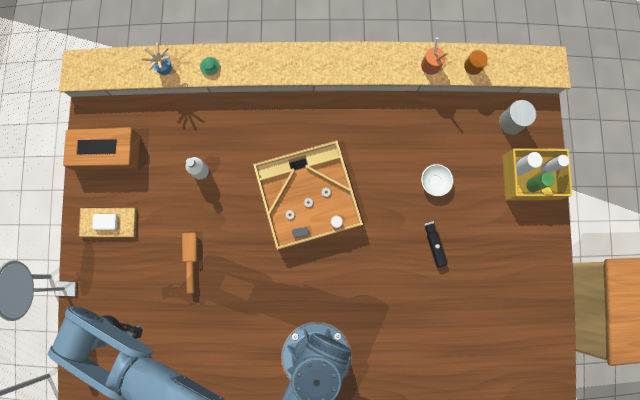

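The top picture shows the tray centred near (308,195), turned so that the gate points up and a little left. The washers are near (290,215), (308,202) and (326,192), the pot at (337,222), the tin at (300,232) and the gate at (298,165).

```bash
cat > h.py <<'E'
import numpy as np, cv2
def K(s):
    f=200/np.tan(np.radians(s["fov_y"]/2)); return np.array([[f,0,s["cx"]],[0,f,s["cy"]],[0,0,1]]),np.array([s["k1"],0,0,0,0.])
def rt(s,eef=None,rot=None):
    if "R" in s: return np.array(s["R"]),np.array(s["t"])
    from scipy.spatial.transform import Rotation as Ro
    T=np.eye(4);T[:3,:3]=Ro.from_euler("xyz",rot).as_matrix();T[:3,3]=eef
    W=np.linalg.inv(T@np.array(s["tool_from_camera"])); return W[:3,:3],W[:3,3]
def ray2plane(s,px,z,**k):
    k_,d=K(s);R,t=rt(s,**k)
    n=cv2.undistortPoints(np.array(px,float).reshape(-1,1,2),k_,d)[:,0]
    D=np.c_[n,np.ones(len(n))]@R; C=-R.T@t
    return C+D*((z-C[2])/D[:,2])[:,None]
def proj(s,X,**k):
    k_,d=K(s);R,t=rt(s,**k)
    return cv2.projectPoints(np.array(X,float).reshape(-1,1,3),cv2.Rodrigues(R)[0],t,k_,d)[0][:,0]
E
python3 - <<'E'
import pickle,cv2,numpy as np
from h import *
d=pickle.load(open("d0.pkl","rb"))
s=d["top"]
print(ray2plane(s,[(290,215),(308,202),(326,192),(337,222),(300,232),(298,165)],59).round())
c=cv2.resize(s["color"][130:255,240:375,::-1],None,fx=4.4,fy=4.4,interpolation=cv2.INTER_CUBIC)
p=proj(d["scene"],[[570,0,55]])[0];print(p)
u,v=p.astype(int);e=d["scene"]["color"][max(v-100,0):v+100,max(u-120,0):u+120,::-1]
cv2.imwrite("pics/c1.png",c);cv2.imwrite("pics/c2.png",cv2.resize(e,None,fx=3,fy=3,interpolation=cv2.INTER_CUBIC)); print(max(u-120,0),max(v-100,0))
E
```

```text
[[466.  83.  59.]
 [509.  24.  59.]
 [542. -36.  59.]
 [442. -71.  59.]
 [410.  50.  59.]
 [633.  56.  59.]]
[330.76986957 215.12398376]
210 115
```

View pics/c1.png

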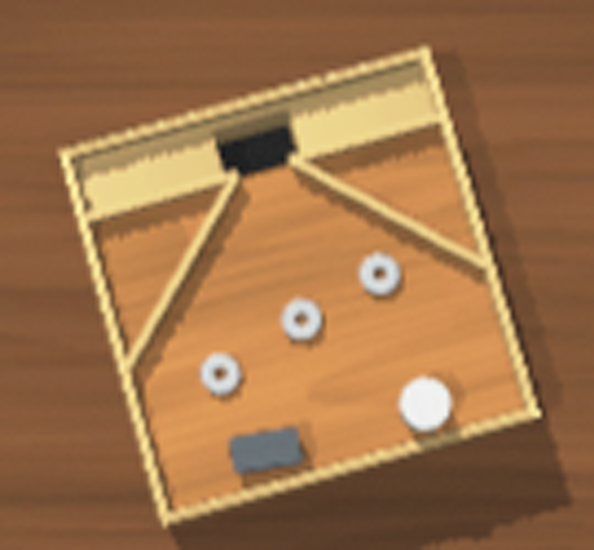

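View pics/c2.png

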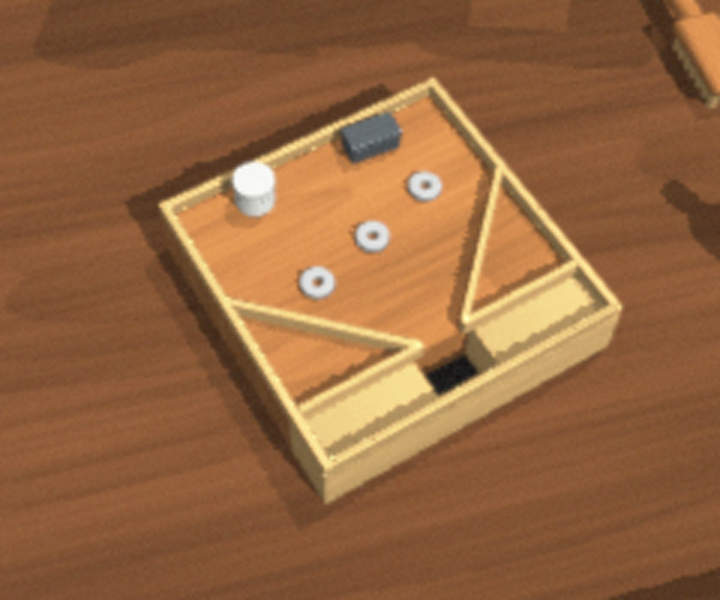

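The crops show the rim corners in the top crop at (62,152), (430,48), (540,412) and (167,522), with fence ends at about (237,178) and (293,157). In the scene crop the rim corners are at (435,82), (163,206), (325,468) and (618,308). The washers lie in a diagonal row in both views.

```bash
python3 - <<'E'
import pickle,cv2,numpy as np
from h import *
d=pickle.load(open("d0.pkl","rb"))
def up(p,sc,o): return (np.array(p)+.5)/sc-.5+np.array(o)
T=up([(62,152),(430,48),(540,412),(167,522)],4.4,(240,130))  # +x+y, +x-y, -x-y, -x+y
S=up([(618,308),(325,468),(163,206),(435,82)],3,(210,115))
# model: x from -170 to 122 
M=np.array([(122,145),(122,-145),(-170,-145),(-170,145)],float)
poses=[]
for n,P in (("top",T),("scene",S)):
    W=ray2plane(d[n],P,71)[:,:2]
    mc=M.mean(0);wc=W.mean(0);H=(M-mc).T@(W-wc)
    th=np.arctan2(H[0,1]-H[1,0],H[0,0]+H[1,1]);R=np.array([[np.cos(th),-np.sin(th)],[np.sin(th),np.cos(th)]])
    o=wc-R@mc;print(n,"theta",th,"org",o.round(1),"res",(W-(M@R.T+o)).round(1).tolist())
    im=d[n]["color"].astype(int)
    def tr(px,z): return ((ray2plane(d[n],px,z)[:,:2]-o)@R).round(1)
    if n=="top": print("fence ends",tr(up([(237,178),(293,157)],4.4,(240,130)),71),"pot",tr(up([(425,404)],4.4,(240,130)),89),"tin",tr(up([(265,450)],4.4,(240,130)),81))
    else: print("fence ends",tr(up([(465,322),(420,346)],3,(210,115)),71))
    hsv=cv2.cvtColor(d[n]["color"],cv2.COLOR_RGB2HSV)
    m=((hsv[...,1]<60)&(hsv[...,2]>110)).astype(np.uint8)
    k=np.zeros_like(m);cv2.fillConvexPoly(k,(T if n=="top" else S).astype(np.int32),1);m*=k
    N,l,st,ce=cv2.connectedComponentsWithStats(m)
    for i in range(1,N):
        if st[i,4]>15: 
            c,_=cv2.findContours((l==i).astype(np.uint8),0,2);mo=cv2.moments(cv2.convexHull(c[0]));u=(mo['m10']/mo['m00'],mo['m01']/mo['m00'])
            print(st[i,4],np.round(u,1),tr([u],62),ray2plane(d[n],[u],62).round(1))
E
```

```text
top theta 0.2767959044600229 org [558.4  31. ] res [[-1.4, -1.4], [-2.7, 0.2], [1.9, 2.6], [2.2, -1.4]]
fence ends [[ 64.1  23.2]
 [ 67.7 -21.4]] pot [[-139.4  -62.1]] tin [[-138.4   59.3]]
63 [326. 192.] [[-34.6 -59.4]] [[541.4 -35.5  62. ]]
61 [308.2 202.1] [[-50.5   6.2]] [[508.1  23.2  62. ]]
60 [289.8 214.5] [[-72.8  75.2]] [[467.8  83.4  62. ]]
110 [336.1 221.4] [[-137.1  -63.5]] [[443.9 -67.5  62. ]]
110 [299.7 231.5] [[-135.6   59.6]] [[411.8  51.3  62. ]]
scene theta 0.2681967966353014 org [563.2  33.8] res [[-2.9, -4.2], [-3.9, 2.1], [2.6, 3.7], [4.2, -1.6]]
fence ends [[ 64.9  23.4]
 [ 65.3 -21.1]]
116 [333.7 158.3] [[-151.8   64.6]] [[399.8  55.9  62. ]]
206 [294.3 177.4] [[-149.2  -61.1]] [[435.5 -64.7  62. ]]
82 [351.1 176.7] [[-74.5  72.7]] [[472.1  84.1  62. ]]
86 [333.8 193.4] [[-51.7   4.2]] [[512.2  24.2  62. ]]
90 [315.3 208.8] [[-35.1 -61.3]] [[545.6 -34.6  62. ]]
```

```bash
python3 -m jog '[{"twist":[0,0,0],"dp":[0.79,0,-0.75],"hand":0.77},{"twist":[0,0,0],"dp":[0.79,0,-0.75],"hand":0.77},{"twist":[0,0,0],"dp":[0.79,0,-0.75],"hand":0.77},{"twist":[0,0,0],"dp":[0.79,0,-0.75],"hand":0.77},{"twist":[0,0,0],"dp":[0.79,0,-0.75],"hand":0.77},{"twist":[0,0,0],"dp":[0.79,0,-0.75],"hand":0.77},{"twist":[0,0,0],"dp":[0.79,0,-0.75],"hand":0.77}]' 30
python3 -m jog '[{"twist":[0,-0.99,0],"dp":[0.79,0,-0.75],"hand":0.77},{"twist":[0,-0.99,0],"dp":[0.79,0,-0.75],"hand":0.77},{"twist":[0,-0.99,0],"dp":[0.79,0,-0.75],"hand":0.77},{"twist":[0,-0.99,0],"dp":[0.79,0,-0.75],"hand":0.77},{"twist":[0,-0.99,0],"dp":[0.79,0,-0.75],"hand":0.77},{"twist":[0,-0.99,0],"dp":[0.79,0,-0.75],"hand":0.77},{"twist":[0,-0.99,0],"dp":[0.79,0,-0.75],"hand":0.77},{"twist":[0,-0.99,0],"dp":[0.79,0,-0.75],"hand":0.77}]'
python3 - <<'E'
from workcell import get_obs, snapshot
import cv2,pickle
o=get_obs();s=snapshot("wrist");print(o["clock"],o["eef_pos"],o["ee_rot"],o["gripper_width"],o["qpos"])
print({k:v for k,v in s.items() if k!='color'})
pickle.dump((o,s),open("w1.pkl","wb"));cv2.imwrite("pics/w1.png",s["color"][:,:,::-1])
E
```

```text
clock: 0.98
eef_pos: [308.7, 288.6, 253.2]
ee_rot: [-1.571, 0.0, -0.225]
force: [0.1, 0.3, -0.6]
gripper_width: 10.0
clock: 1.98
eef_pos: [489.4, 19.0, 252.7]
ee_rot: [-1.569, 0.001, 0.274]
force: [-0.6, -0.3, -0.5]
gripper_width: 9.9
1.975 [489.40411559  19.02016122 252.69813978] [-1.56935750e+00  1.22207639e-03  2.73757247e-01] 9.910900375653412 [-2.04502989e-01 -1.14076059e-02  1.81517792e+00  7.34493841e-04
  1.33956956e+00 -2.04922463e+00]
{'fov_y': 58.29009320233194, 'cx': 319.6012884347447, 'cy': 199.7987899749957, 'k1': -0.006208928823820153, 'tool_from_camera': array([[ 6.52458044e-04,  9.53275002e-01,  3.02103201e-01,
        -7.73051801e+01],
       [-4.72693431e-05, -3.02103236e-01,  9.53275214e-01,
        -1.19835116e+02],
       [ 9.99999786e-01, -6.36252301e-04, -1.52049003e-04,
         6.16133551e-01],
       [ 0.00000000e+00,  0.00000000e+00,  0.00000000e+00,
         1.00000000e+00]])}
```

View pics/w1.png

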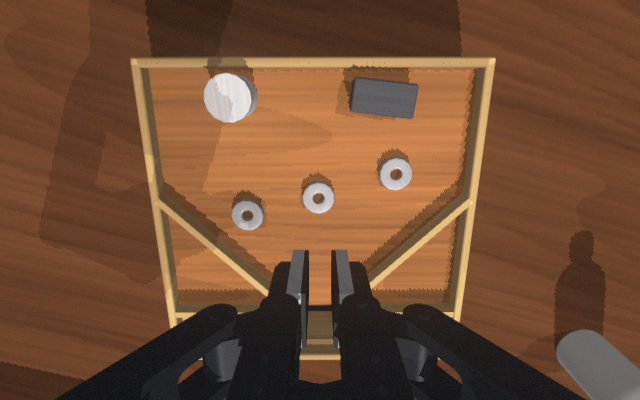

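The wrist view has the rear rim corners at (132,60) and (494,60), level with the picture. The washers are at (248,215), (318,198) and (396,173), and the fingers are in the lower centre.

```bash
cat >> h.py <<'E'
def washers(s,k,o,R,z=63):
    hsv=cv2.cvtColor(s["color"],cv2.COLOR_RGB2HSV)
    m=((hsv[...,1]<50)&(hsv[...,2]>120)).astype(np.uint8);out=[]
    c,_=cv2.findContours(m,0,2)
    for q in c:
        a=cv2.contourArea(cv2.convexHull(q))
        if a<250 or a>3000: continue
        u,_=cv2.minEnclosingCircle(q);w=ray2plane(s,[u],z,**k)[0];t=(w[:2]-o)@R
        if -170<t[0]<120 and abs(t[1])<140: out.append((round(a),np.round(u,1).tolist(),w.round(1).tolist(),t.round(1).tolist()))
    return out
E
python3 - <<'E'
import pickle
from h import *
ob,s=pickle.load(open("w1.pkl","rb"));k=dict(eef=ob["eef_pos"],rot=ob["ee_rot"])
C=ray2plane(s,[(132,59),(494,59)],71,**k)[:,:2];print(C)
v=C[1]-C[0];th=np.arctan2(-v[0],v[1]);R=np.array([[np.cos(th),-np.sin(th)],[np.sin(th),np.cos(th)]])
o=C.mean(0)-R@[-170,0];print("len",np.linalg.norm(v),"th",th,"o",o)
f=lambda P,z:((ray2plane(s,P,z,**k)[:,:2]-o)@R).round(1)
print("fence start",f([(158,202),(472,202)],71),"ledge corner/deckend",f([(175,318),(459,318)],71),"front",f([(320,358)],71))
for w in washers(s,k,o,R):print(w)
E
```

```text
[[ 434.49704442 -148.60603091]
 [ 357.70848834  125.51997132]]
len 284.67797147438216 th 0.2731212620787646 o [559.80148932  34.3124836 ]
fence start [[ -51.9 -137.8]
 [ -51.8  140. ]] ledge corner/deckend [[  68.2 -137.4]
 [  68.5  142.6]] front [[116.3   5.5]]
(682, [247.0, 215.0], [541.0, -34.8, 63.0], [-36.8, -61.5])
(722, [318.0, 197.0], [506.8, 23.3, 63.0], [-54.0, 3.7])
(778, [395.5, 173.5], [467.4, 83.5, 63.0], [-75.7, 72.3])
(1936, [229.6, 97.3], [443.1, -70.7, 63.0], [-140.7, -69.7])
```

```bash
python3 -m jog '[{"twist":[0,0,0],"dp":[-0.055,0,0],"hand":0.77},{"twist":[0,0,0],"dp":[-0.055,0.15,0],"hand":0.77},{"twist":[0,0,0],"dp":[-0.055,0.3,0],"hand":0.77},{"twist":[0,0,0],"dp":[-0.055,0.45,0],"hand":0.77},{"twist":[0,0,0],"dp":[-0.055,0.53,0],"hand":0.77},{"twist":[0,0,0],"dp":[-0.055,0.57,0],"hand":0.77},{"twist":[0,0,0],"dp":[-0.055,0.57,0],"hand":0.77}]'
python3 - <<'E'
from workcell import get_obs, snapshot
import cv2,pickle
s=snapshot("wrist");cv2.imwrite("pics/w2.png",s["color"][:,:,::-1])
E
```

```text
clock: 2.9
eef_pos: [473.6, 13.8, 82.2]
ee_rot: [-1.57, 0.001, 0.274]
force: [-0.9, 0.7, -0.4]
gripper_width: 9.9
```

View pics/w2.png

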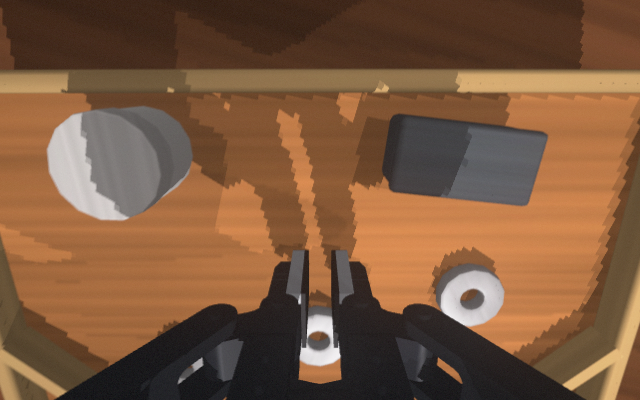

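The washer sits centred ahead of the fingers at (319,340). I push it straight to the gate.

```bash
python3 -m jog '[{"twist":[0,0,0],"dp":[0.02,0.009,0],"hand":0.77},{"twist":[0,0,0],"dp":[0.045,0.009,-0.001],"hand":0.77},{"twist":[0,0,0],"dp":[0.07,0.009,-0.002],"hand":0.77},{"twist":[0,0,0],"dp":[0.095,0.009,-0.003],"hand":0.77},{"twist":[0,0,0],"dp":[0.12,0.009,-0.004],"hand":0.77},{"twist":[0,0,0],"dp":[0.145,0.009,-0.005],"hand":0.77},{"twist":[0,0,0],"dp":[0.17,0.009,-0.006],"hand":0.77},{"twist":[0,0,0],"dp":[0.195,0.009,-0.007],"hand":0.77},{"twist":[0,0,0],"dp":[0.22,0.009,-0.008],"hand":0.77},{"twist":[0,0,0],"dp":[0.245,0.009,-0.009],"hand":0.77},{"twist":[0,0,0],"dp":[0.27,0.009,-0.01],"hand":0.77},{"twist":[0,0,0],"dp":[0.295,0.009,-0.011],"hand":0.77},{"twist":[0,0,0],"dp":[0.32,0.009,-0.012],"hand":0.77},{"twist":[0,0,0],"dp":[0.345,0.009,-0.012],"hand":0.77},{"twist":[0,0,0],"dp":[0.345,0.009,-0.012],"hand":0.77}]'
python3 - <<'E'
from workcell import get_obs, snapshot
import cv2,numpy as np
a=snapshot("scene")["color"][150:270,260:420,::-1];b=snapshot("wrist")["color"][:,:,::-1]
a=cv2.resize(a,None,fx=2.5,fy=2.5,interpolation=cv2.INTER_CUBIC);b=cv2.resize(b,(400,250))
cv2.imwrite("pics/w3.png",np.vstack([a,b]))
E
```

```text
clock: 4.82
eef_pos: [575.3, 37.2, 79.6]
ee_rot: [-1.571, -0.001, 0.272]
force: [-0.4, 0.7, -0.1]
gripper_width: 10.0
```

View pics/w3.png

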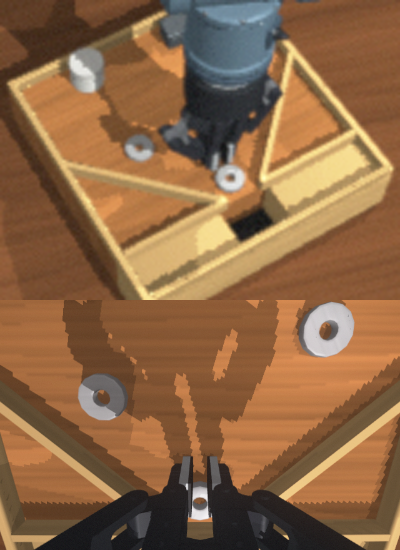

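The first washer is in the fingertip cradle just before the gate, at (231,178) in the scene crop. I push on.

```bash
python3 -m jog '[{"twist":[0,0,0],"dp":[0.025,0,0.001],"hand":0.77},{"twist":[0,0,0],"dp":[0.05,0,0.003],"hand":0.77},{"twist":[0,0,0],"dp":[0.075,0,0.004],"hand":0.77},{"twist":[0,0,0],"dp":[0.1,0,0.004],"hand":0.77},{"twist":[0,0,0],"dp":[0.12,0,0.004],"hand":0.77},{"twist":[0,0,0],"dp":[0.12,0,0.004],"hand":0.77}]'
python3 -m jog '[{"twist":[0,0,0],"dp":[-0.05,0,0],"hand":0.77},{"twist":[0,0,0],"dp":[-0.08,-0.1,0],"hand":0.77},{"twist":[0,0,0],"dp":[-0.2,-0.3,0],"hand":0.77},{"twist":[0,0,0],"dp":[-0.35,-0.5,0],"hand":0.77},{"twist":[0,0,0],"dp":[-0.42,-0.575,0],"hand":0.77},{"twist":[0,0,0],"dp":[-0.42,-0.575,0],"hand":0.77},{"twist":[0,0,0],"dp":[-0.42,-0.575,0],"hand":0.77}]'
python3 - <<'E'
from workcell import get_obs, snapshot
import cv2,numpy as np
from h import *
a=snapshot("scene")["color"][150:270,260:420,::-1];ob=get_obs();s=snapshot("wrist");b=s["color"][:,:,::-1]
a=cv2.resize(a,None,fx=2.5,fy=2.5,interpolation=cv2.INTER_CUBIC);b=cv2.resize(b,(400,250))
cv2.imwrite("pics/w4.png",np.vstack([a,b]))
th=.274;R=np.array([[np.cos(th),-np.sin(th)],[np.sin(th),np.cos(th)]])
for w in washers(s,dict(eef=ob["eef_pos"],rot=ob["ee_rot"]),np.array([560,34.5]),R): print(w)
print(ob["eef_pos"],R.T@(ob["eef_pos"][:2]-[560,34.5]))
E
```

```text
clock: 5.68
eef_pos: [609.5, 48.0, 79.6]
ee_rot: [-1.571, -0.0, 0.272]
force: [0.5, 0.8, 0.3]
gripper_width: 10.3
clock: 6.55
eef_pos: [487.5, 14.1, 251.8]
ee_rot: [-1.571, -0.0, 0.272]
force: [0.0, 0.4, -1.3]
gripper_width: 9.6
(679, [251.5, 218.5], [540.6, -35.0, 63.0], [-37.5, -61.6])
(772, [400.5, 177.5], [467.5, 83.6, 63.0], [-75.8, 72.3])
(1929, [234.8, 101.3], [442.9, -70.5, 63.0], [-141.1, -69.4])
[487.42198199  14.21785008 251.1048815 ] [-75.35861962   0.11292779]
```

View pics/w4.png

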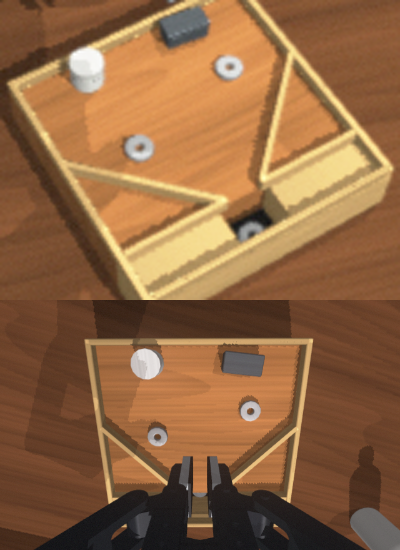

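The first washer is in the slot, at (252,232) in the scene crop. The other washers, the pot and the tin have not moved. Next is the right-hand washer, with a 45° heading.

```bash
python3 -m jog '[{"twist":[0,-0.785,0],"dp":[0.046,0,-0.286],"hand":0.77},{"twist":[0,-0.785,0],"dp":[0.046,0,-0.286],"hand":0.77},{"twist":[0,-0.785,0],"dp":[0.046,0,-0.286],"hand":0.77},{"twist":[0,-0.785,0],"dp":[0.046,0,-0.286],"hand":0.77}]'
python3 -m jog '[{"twist":[0,-0.785,0],"dp":[0,0.05,0],"hand":0.77},{"twist":[0,-0.785,0],"dp":[0,0.2,0],"hand":0.77},{"twist":[0,-0.785,0],"dp":[0,0.37,0],"hand":0.77},{"twist":[0,-0.785,0],"dp":[0,0.49,0],"hand":0.77},{"twist":[0,-0.785,0],"dp":[0,0.55,0],"hand":0.77},{"twist":[0,-0.785,0],"dp":[0,0.572,0],"hand":0.77},{"twist":[0,-0.785,0],"dp":[0,0.572,0],"hand":0.77}]'
python3 - <<'E'
from workcell import get_obs
import numpy as np
o=get_obs();th=.274;R=np.array([[np.cos(th),-np.sin(th)],[np.sin(th),np.cos(th)]])
p=R.T@(o["eef_pos"][:2]-[560,34.5]);h=o["ee_rot"][2];w=np.array([540.6,-35.0])-o["eef_pos"][:2]
print("tray TCP",p,"heading",h-th,"washer in tool x,z",w@[np.cos(h),np.sin(h)],w@[-np.sin(h),np.cos(h)],o["qpos"])
E
```

```text
clock: 7.15
eef_pos: [523.5, -64.1, 250.7]
ee_rot: [-1.568, 0.001, 0.663]
force: [-0.3, 0.0, 0.8]
gripper_width: 9.8
clock: 8.02
eef_pos: [524.6, -64.8, 81.2]
ee_rot: [-1.572, -0.0, 1.057]
force: [-0.5, 0.7, 0.0]
gripper_width: 9.8
tray TCP [-60.93401617 -86.00914722] heading 0.7831215661977216 washer in tool x,z 33.80042383258476 0.7126402263683728 [-3.47637882e-01  3.04384259e-01  1.84600887e+00  4.36240296e-05
  9.90108302e-01 -2.97557957e+00]
```

```bash
python3 -m jog '[{"twist":[0,0,0],"dp":[0.015,0.005,0.002],"hand":0.77},{"twist":[0,0,0],"dp":[0.03,0.005,0.002],"hand":0.77},{"twist":[0,0,0],"dp":[0.055,0.005,0.002],"hand":0.77},{"twist":[0,0,0],"dp":[0.08,0.005,0.002],"hand":0.77},{"twist":[0,0,0],"dp":[0.105,0.005,0.002],"hand":0.77},{"twist":[0,0,0],"dp":[0.13,0.005,0.002],"hand":0.77},{"twist":[0,0,0],"dp":[0.155,0.005,0.002],"hand":0.77},{"twist":[0,0,0],"dp":[0.18,0.005,0.002],"hand":0.77},{"twist":[0,0,0],"dp":[0.205,0.005,0.002],"hand":0.77},{"twist":[0,0,0],"dp":[0.23,0.005,0.002],"hand":0.77},{"twist":[0,0,0],"dp":[0.255,0.005,0.002],"hand":0.77},{"twist":[0,0,0],"dp":[0.28,0.005,0.002],"hand":0.77},{"twist":[0,0,0],"dp":[0.3,0.005,0.002],"hand":0.77},{"twist":[0,0,0],"dp":[0.3,0.005,0.002],"hand":0.77}]'
python3 -m jog '[{"twist":[0,0.26,0],"dp":[0.001,0,0.011],"hand":0.77},{"twist":[0,0.52,0],"dp":[0.004,0,0.022],"hand":0.77},{"twist":[0,0.785,0],"dp":[0.009,0,0.032],"hand":0.77},{"twist":[0,0.785,0],"dp":[0.009,0,0.032],"hand":0.77}]'
python3 -m jog '[{"twist":[0,0.26,0],"dp":[0.001,0,0.011],"hand":0.77},{"twist":[0,0.52,0],"dp":[0.004,0,0.022],"hand":0.77},{"twist":[0,0.785,0],"dp":[0.009,0,0.032],"hand":0.77},{"twist":[0,0.785,0],"dp":[0.009,0,0.032],"hand":0.77}]'
python3 - <<'E'
from workcell import get_obs, snapshot
import cv2,numpy as np
o=get_obs();th=.274;R=np.array([[np.cos(th),-np.sin(th)],[np.sin(th),np.cos(th)]])
p=R.T@(o["eef_pos"][:2]-[560,34.5]);print("tray TCP",p,"heading",o["ee_rot"][2]-th)
a=snapshot("scene")["color"][150:270,260:420,::-1];b=snapshot("wrist")["color"][:,:,::-1]
a=cv2.resize(a,None,fx=2.5,fy=2.5,interpolation=cv2.INTER_CUBIC);b=cv2.resize(b,(400,250))
cv2.imwrite("pics/w5.png",np.vstack([a,b]))
E
```

```text
clock: 9.78
eef_pos: [567.9, 14.3, 79.0]
ee_rot: [-1.571, -0.0, 1.058]
force: [-0.3, 0.4, 0.4]
gripper_width: 9.7
clock: 10.28
eef_pos: [560.5, 20.9, 78.9]
ee_rot: [-1.571, 0.0, 0.666]
force: [0.0, -0.0, -0.3]
gripper_width: 9.7
clock: 10.78
eef_pos: [556.9, 30.1, 79.0]
ee_rot: [-1.571, 0.0, 0.276]
force: [-0.8, 0.7, -0.6]
gripper_width: 9.5
tray TCP [-4.21022003 -3.41226295] heading 0.0018359712617899149
```

View pics/w5.png

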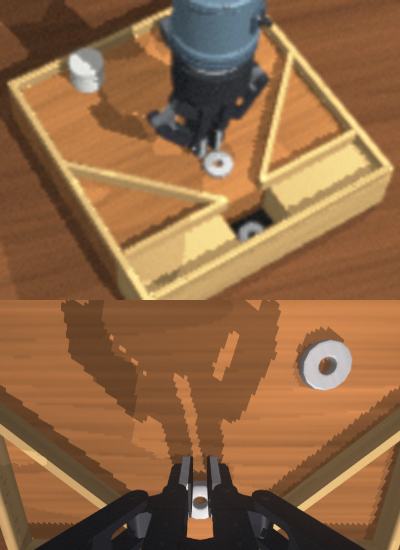

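The second washer is cradled at (218,163) in the scene crop, in line with the gate. I push it through, then lift back to the same look-out pose.

```bash
python3 -m jog '[{"twist":[0,0,0],"dp":[0.025,0,0.002],"hand":0.77},{"twist":[0,0,0],"dp":[0.05,0,0.004],"hand":0.77},{"twist":[0,0,0],"dp":[0.075,0,0.006],"hand":0.77},{"twist":[0,0,0],"dp":[0.1,0,0.008],"hand":0.77},{"twist":[0,0,0],"dp":[0.125,0,0.01],"hand":0.77},{"twist":[0,0,0],"dp":[0.15,0,0.01],"hand":0.77},{"twist":[0,0,0],"dp":[0.175,0,0.01],"hand":0.77},{"twist":[0,0,0],"dp":[0.187,0,0.01],"hand":0.77},{"twist":[0,0,0],"dp":[0.187,0,0.01],"hand":0.77}]'
python3 -m jog '[{"twist":[0,0,0],"dp":[-0.05,0,0],"hand":0.77},{"twist":[0,0,0],"dp":[-0.08,-0.1,0],"hand":0.77},{"twist":[0,0,0],"dp":[-0.2,-0.3,0],"hand":0.77},{"twist":[0,0,0],"dp":[-0.35,-0.5,0],"hand":0.77},{"twist":[0,0,0],"dp":[-0.42,-0.575,0],"hand":0.77},{"twist":[0,0,0],"dp":[-0.42,-0.575,0],"hand":0.77},{"twist":[0,0,0],"dp":[-0.42,-0.575,0],"hand":0.77}]'
python3 - <<'E'
from workcell import get_obs, snapshot
import cv2,numpy as np
from h import *
a=snapshot("scene")["color"][150:270,260:420,::-1];ob=get_obs();s=snapshot("wrist");b=s["color"][:,:,::-1]
a=cv2.resize(a,None,fx=2.5,fy=2.5,interpolation=cv2.INTER_CUBIC);b=cv2.resize(b,(400,250))
cv2.imwrite("pics/w6.png",np.vstack([a,b]))
th=.274;R=np.array([[np.cos(th),-np.sin(th)],[np.sin(th),np.cos(th)]])
for w in washers(s,dict(eef=ob["eef_pos"],rot=ob["ee_rot"]),np.array([560,34.5]),R): print(w)
print(ob["eef_pos"],R.T@(ob["eef_pos"][:2]-[560,34.5]))
E
```

```text
clock: 12.0
eef_pos: [610.3, 48.2, 78.9]
ee_rot: [-1.571, -0.0, 0.272]
force: [0.1, -0.1, -0.2]
gripper_width: 9.7
clock: 12.88
eef_pos: [488.6, 14.2, 251.2]
ee_rot: [-1.571, -0.0, 0.272]
force: [0.3, -1.0, -0.4]
gripper_width: 9.6
(774, [400.5, 176.0], [467.1, 83.1, 63.0], [-76.2, 71.9])
(1930, [234.8, 99.6], [442.5, -70.5, 63.0], [-141.5, -69.2])
[488.46920703  14.34948988 250.47496223] [-7.43148403e+01 -4.37058043e-02]
```

View pics/w6.png

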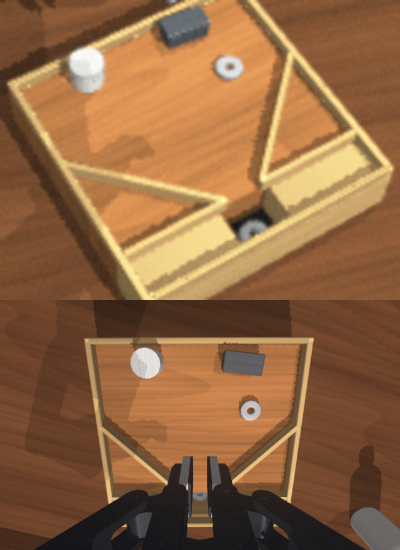

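The second washer left the deck through the gate, and a washer shows in the slot at (252,232). The last one is at tray (-76,72). I approach it at a -57° heading, clear of the tin.

```bash
python3 -m jog '[{"twist":[0,1,0],"dp":[-0.067,0,0.335],"hand":0.77},{"twist":[0,1,0],"dp":[-0.067,0,0.335],"hand":0.77},{"twist":[0,1,0],"dp":[-0.067,0,0.335],"hand":0.77},{"twist":[0,1,0],"dp":[-0.067,0,0.335],"hand":0.77},{"twist":[0,1,0],"dp":[-0.067,0,0.335],"hand":0.77}]'
python3 -m jog '[{"twist":[0,1,0],"dp":[0,0.02,0],"hand":0.77},{"twist":[0,1,0],"dp":[0,0.1,0],"hand":0.77},{"twist":[0,1,0],"dp":[0,0.25,0],"hand":0.77},{"twist":[0,1,0],"dp":[0,0.4,0],"hand":0.77},{"twist":[0,1,0],"dp":[0,0.5,0],"hand":0.77},{"twist":[0,1,0],"dp":[0,0.55,0],"hand":0.77},{"twist":[0,1,0],"dp":[0,0.573,0],"hand":0.77},{"twist":[0,1,0],"dp":[0,0.573,0],"hand":0.77}]'
python3 - <<'E'
from workcell import get_obs
import numpy as np
o=get_obs();th=.274;R=np.array([[np.cos(th),-np.sin(th)],[np.sin(th),np.cos(th)]])
p=R.T@(o["eef_pos"][:2]-[560,34.5]);h=o["ee_rot"][2];w=np.array([467.2,83.3])-o["eef_pos"][:2]
print("tray TCP",p,"heading",h-th,"washer in tool x,z",w@[np.cos(h),np.sin(h)],w@[-np.sin(h),np.cos(h)],o["qpos"])
E
```

```text
clock: 13.6
eef_pos: [442.4, 105.4, 250.7]
ee_rot: [-1.571, 0.002, -0.225]
force: [-1.0, -0.2, 0.2]
gripper_width: 10.1
clock: 14.6
eef_pos: [442.9, 105.5, 80.0]
ee_rot: [-1.57, -0.0, -0.728]
force: [-0.6, -0.4, 0.5]
gripper_width: 9.6
tray TCP [-93.56708874 100.01235993] heading -1.001648276572618 washer in tool x,z 32.91596244027282 -0.3626708029750953 [-2.79365004e-02  1.62661544e-01  2.02930423e+00 -2.91143418e-05
  9.49129363e-01 -8.71067660e-01]
```

```bash
python3 -m jog '[{"twist":[0,0,0],"dp":[0.015,0.002,-0.001],"hand":0.77},{"twist":[0,0,0],"dp":[0.03,0.002,-0.001],"hand":0.77},{"twist":[0,0,0],"dp":[0.055,0.002,-0.001],"hand":0.77},{"twist":[0,0,0],"dp":[0.08,0.002,-0.001],"hand":0.77},{"twist":[0,0,0],"dp":[0.105,0.002,-0.001],"hand":0.77},{"twist":[0,0,0],"dp":[0.13,0.002,-0.001],"hand":0.77},{"twist":[0,0,0],"dp":[0.155,0.002,-0.001],"hand":0.77},{"twist":[0,0,0],"dp":[0.18,0.002,-0.001],"hand":0.77},{"twist":[0,0,0],"dp":[0.205,0.002,-0.001],"hand":0.77},{"twist":[0,0,0],"dp":[0.23,0.002,-0.001],"hand":0.77},{"twist":[0,0,0],"dp":[0.255,0.002,-0.001],"hand":0.77},{"twist":[0,0,0],"dp":[0.28,0.002,-0.001],"hand":0.77},{"twist":[0,0,0],"dp":[0.3,0.002,-0.001],"hand":0.77},{"twist":[0,0,0],"dp":[0.3,0.002,-0.001],"hand":0.77}]'
python3 -m jog '[{"twist":[0,-0.33,0],"dp":[0.001,0,-0.014],"hand":0.77},{"twist":[0,-0.67,0],"dp":[0.005,0,-0.027],"hand":0.77},{"twist":[0,-1,0],"dp":[0.012,0,-0.04],"hand":0.77},{"twist":[0,-1,0],"dp":[0.012,0,-0.04],"hand":0.77}]'
python3 -m jog '[{"twist":[0,-0.33,0],"dp":[0.001,0,-0.014],"hand":0.77},{"twist":[0,-0.67,0],"dp":[0.005,0,-0.027],"hand":0.77},{"twist":[0,-1,0],"dp":[0.012,0,-0.04],"hand":0.77},{"twist":[0,-1,0],"dp":[0.012,0,-0.04],"hand":0.77}]'
python3 - <<'E'
from workcell import get_obs, snapshot
import cv2,numpy as np
o=get_obs();th=.274;R=np.array([[np.cos(th),-np.sin(th)],[np.sin(th),np.cos(th)]])
p=R.T@(o["eef_pos"][:2]-[560,34.5]);print("tray TCP",p,"heading",o["ee_rot"][2]-th)
a=snapshot("scene")["color"][150:270,260:420,::-1];b=snapshot("wrist")["color"][:,:,::-1]
a=cv2.resize(a,None,fx=2.5,fy=2.5,interpolation=cv2.INTER_CUBIC);b=cv2.resize(b,(400,250))
cv2.imwrite("pics/w7.png",np.vstack([a,b]))
E
```

```text
clock: 16.35
eef_pos: [509.8, 45.1, 79.0]
ee_rot: [-1.571, -0.0, -0.728]
force: [-0.1, -0.8, -0.1]
gripper_width: 9.8
clock: 16.85
eef_pos: [503.9, 34.1, 79.0]
ee_rot: [-1.571, -0.0, -0.23]
force: [0.6, -0.1, 0.1]
gripper_width: 9.8
clock: 17.35
eef_pos: [504.9, 21.7, 79.0]
ee_rot: [-1.571, -0.0, 0.268]
force: [-0.7, -0.4, -0.1]
gripper_width: 10.0
tray TCP [-56.53349805   2.54911009] heading -0.006449760946887206
```

View pics/w7.png

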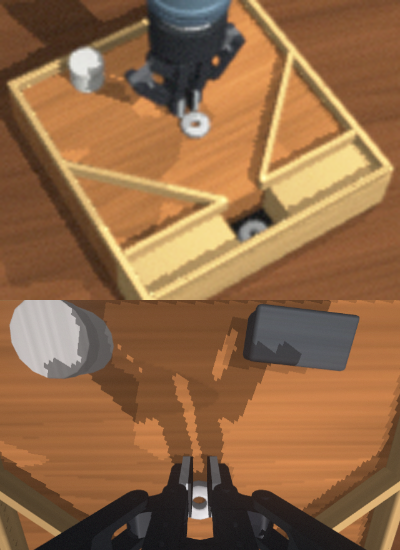

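The last washer is cradled and centred at (195,124) in the scene crop. I push it straight through the gate, then retreat well clear.

```bash
python3 -m jog '[{"twist":[0,0,0],"dp":[0.025,0,-0.001],"hand":0.77},{"twist":[0,0,0],"dp":[0.05,0,-0.001],"hand":0.77},{"twist":[0,0,0],"dp":[0.075,0,-0.002],"hand":0.77},{"twist":[0,0,0],"dp":[0.1,0,-0.003],"hand":0.77},{"twist":[0,0,0],"dp":[0.125,0,-0.004],"hand":0.77},{"twist":[0,0,0],"dp":[0.15,0,-0.005],"hand":0.77},{"twist":[0,0,0],"dp":[0.175,0,-0.006],"hand":0.77},{"twist":[0,0,0],"dp":[0.2,0,-0.006],"hand":0.77},{"twist":[0,0,0],"dp":[0.225,0,-0.006],"hand":0.77},{"twist":[0,0,0],"dp":[0.25,0,-0.006],"hand":0.77},{"twist":[0,0,0],"dp":[0.275,0,-0.006],"hand":0.77},{"twist":[0,0,0],"dp":[0.3,0,-0.006],"hand":0.77},{"twist":[0,0,0],"dp":[0.325,0,-0.006],"hand":0.77},{"twist":[0,0,0],"dp":[0.35,0,-0.006],"hand":0.77},{"twist":[0,0,0],"dp":[0.362,0,-0.006],"hand":0.77},{"twist":[0,0,0],"dp":[0.362,0,-0.006],"hand":0.77}]'
python3 -m jog '[{"twist":[0,0,0],"dp":[-0.05,0,0],"hand":0.77},{"twist":[0,0,0],"dp":[-0.08,-0.1,0],"hand":0.77},{"twist":[0,0,0],"dp":[-0.2,-0.3,0],"hand":0.77},{"twist":[0,0,0],"dp":[-0.35,-0.5,0],"hand":0.77},{"twist":[0,0,0],"dp":[-0.42,-0.575,0],"hand":0.77},{"twist":[0,0,0],"dp":[-0.42,-0.575,0],"hand":0.77},{"twist":[0,0,0],"dp":[-0.42,-0.575,0],"hand":0.77},{"twist":[0,0,0],"dp":[-0.42,-0.575,0],"hand":0.77}]'
python3 - <<'E'
from workcell import get_obs, snapshot
import cv2,numpy as np
a=snapshot("scene")["color"][150:270,260:420,::-1];b=snapshot("wrist")["color"][:,:,::-1];c=snapshot("top")["color"][:,:,::-1]
a=cv2.resize(a,None,fx=2.5,fy=2.5,interpolation=cv2.INTER_CUBIC);b=cv2.resize(b,(400,250));c=cv2.resize(c[130:255,240:375],(400,300),interpolation=cv2.INTER_CUBIC)
cv2.imwrite("pics/w8.png",np.hstack([np.vstack([a,b]),np.vstack([c,0*b])]))
E
```

```text
clock: 19.45
eef_pos: [610.1, 49.2, 79.0]
ee_rot: [-1.571, -0.0, 0.272]
force: [-0.6, 0.3, -0.6]
gripper_width: 9.6
clock: 20.45
eef_pos: [488.3, 15.5, 250.0]
ee_rot: [-1.57, 0.002, 0.272]
force: [-0.0, -0.5, 0.5]
gripper_width: 9.5
```

View pics/w8.png

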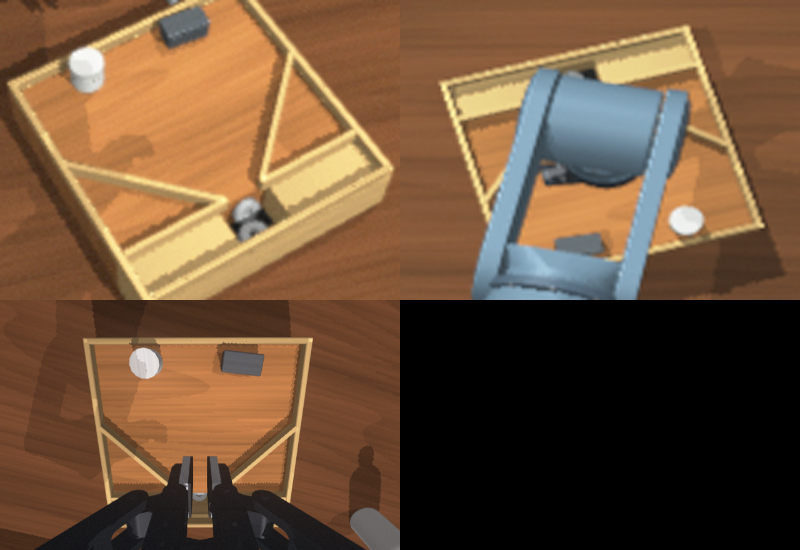

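A second washer shows in the slot near the lip, at (247,211) in the scene crop. I need to be sure it is down, so I move the wrist camera over the slot.

```bash
python3 -m jog '[{"twist":[0,0,0],"dp":[0.74,0,0],"hand":0.77},{"twist":[0,0,0],"dp":[0.74,0,0],"hand":0.77},{"twist":[0,0,0],"dp":[0.74,0,0],"hand":0.77},{"twist":[0,0,0],"dp":[0.74,0,0],"hand":0.77},{"twist":[0,0,0],"dp":[0.74,0,0],"hand":0.77},{"twist":[0,0,0],"dp":[0.74,0,0],"hand":0.77}]'
python3 - <<'E'
from workcell import get_obs, snapshot
import cv2,numpy as np,pickle
from h import *
o=get_obs();s=snapshot("wrist");k=dict(eef=o["eef_pos"],rot=o["ee_rot"]);sc=snapshot("scene");tp=snapshot("top")
pickle.dump((o,s,sc,tp),open("w9.pkl","wb"))
th=.274;R=np.array([[np.cos(th),-np.sin(th)],[np.sin(th),np.cos(th)]]);org=np.array([560,34.5])
g=np.r_[org+R@[87,0],30]
out=[]
for n,c,hw,f in (("w",s,(80,60),5),("s",sc,(30,23),13.3)):
    u,v=proj(c,[g],**(k if n=="w" else {}))[0].astype(int);print(n,u,v)
    x0,y0=max(u-hw[0],0),max(v-hw[1],0);print("crop",x0,y0)
    cr=c["color"][y0:y0+2*hw[1],x0:x0+2*hw[0],::-1]
    cr=np.clip(cr.astype(float)*1.5,0,255).astype(np.uint8)
    out.append(cv2.resize(cr,(400,300),interpolation=cv2.INTER_CUBIC))
cv2.imwrite("pics/w9.png",np.hstack(out))
E
```

```text
clock: 21.35
eef_pos: [701.6, 75.0, 250.2]
ee_rot: [-1.57, 0.002, 0.272]
force: [-0.4, 0.4, -0.9]
gripper_width: 9.8
w 317 106
crop 237 46
s 360 239
crop 330 216
```

View pics/w9.png

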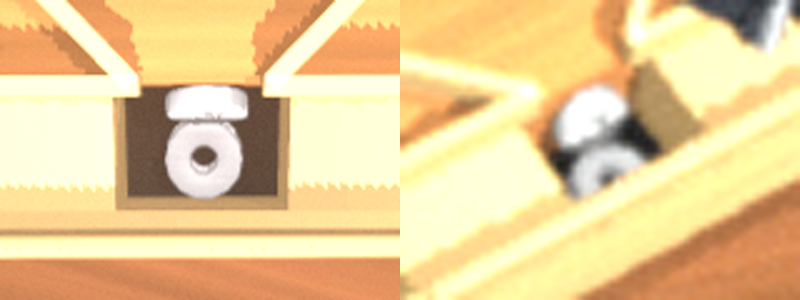

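The third washer stands on edge against the slot's near wall: left crop (205,103), right crop (592,120). The stack is beside it at (204,158) in the left crop. I triangulate its height.

```bash
python3 - <<'E'
import pickle
from h import *
o,s,sc,tp=pickle.load(open("w9.pkl","rb"));k=dict(eef=o["eef_pos"],rot=o["ee_rot"])
th=.274;R=np.array([[np.cos(th),-np.sin(th)],[np.sin(th),np.cos(th)]]);org=np.array([560,34.5])
W=lambda x,y,z:np.r_[org+R@[x,y],55+z]
cw=lambda p:(np.array([p[0]+237*2.5,p[1]])*[1/2.5,1/2.5]+[0,46])
cs=lambda p:np.array([330+(p[0]-400)/6.667,216+p[1]/6.522])
for nm,a,b in (("upright",(205,103),(592,120)),("stack hole",(204,158),(605,178)),("R fence end lip(L img)",(138,92),(640,60)),):
    A=ray2plane(s,[cw(a)],60,**k)[0],ray2plane(s,[cw(a)],0,**k)[0];B=ray2plane(sc,[cs(b)],60)[0],ray2plane(sc,[cs(b)],0)[0]
    d1=A[1]-A[0];d2=B[1]-B[0];t=np.linalg.lstsq(np.c_[d1,-d2],B[0]-A[0],rcond=None)[0]
    P=A[0]+t[0]*d1;Q=B[0]+t[1]*d2;m=(P+Q)/2;print(nm,"tray",(R.T@(m[:2]-org)).round(1),"z rel deck",m[2]-55,"gap",np.linalg.norm(P-Q))
inv=lambda q:((q-[0,46])*2.5-[237*2.5,0]).round()
ins=lambda q:((q-[330,216])*[6.667,6.522]+[400,0]).round()
for nm,X in (("lip",W(66,0,0)),("stack2 top",W(93,0,-34)),("stack1 top",W(93,0,-42)),("upright ctr -35",W(72,0,-35)),("upright top -20",W(72,0,-20)),("ctr -27",W(72,0,-27)),("ctr -10",W(72,0,-10)),("top +5",W(72,0,5)),("far wall top",W(108,0,0)),("far wall bot",W(108,0,-50))):
    print(nm,"wrist",inv(proj(s,[X],**k)[0]),"scene",ins(proj(sc,[X])[0]))
E
```

```text
upright tray [71.8  2.6] z rel deck -24.898904180439988 gap 4.495516414251391
stack hole tray [90.6  0.5] z rel deck -41.79218355640741 gap 0.004749282006646993
R fence end lip(L img) tray [80.  -6.4] z rel deck 54.31998514446582 gap 33.63087727077578
lip wrist [202.  90.] scene [577.  80.]
stack2 top wrist [203. 166.] scene [609. 174.]
stack1 top wrist [203. 164.] scene [607. 184.]
upright ctr -35 wrist [202. 108.] scene [579. 134.]
upright top -20 wrist [202. 108.] scene [582. 117.]
ctr -27 wrist [202. 108.] scene [580. 125.]
ctr -10 wrist [202. 108.] scene [584. 105.]
top +5 wrist [202. 108.] scene [587.  86.]
far wall top wrist [202. 217.] scene [639. 165.]
far wall bot wrist [203. 201.] scene [627. 222.]
```

```bash
cat > look.py <<'E'
from workcell import get_obs, snapshot
import sys,pickle
from h import *
o=get_obs();s=snapshot("wrist");pickle.dump((o,s),open(sys.argv[1],"wb"))
E
python3 -m jog '[{"twist":[0,0,0],"dp":[0,0,0.25],"hand":0.77},{"twist":[0,0,0],"dp":[0,0,0.25],"hand":0.77},{"twist":[0,0,0],"dp":[0,0,0.25],"hand":0.77},{"twist":[0,0,0],"dp":[0,0,0.25],"hand":0.77}]'
python3 look.py L.pkl
python3 -m jog '[{"twist":[0,0,0],"dp":[0,0,-0.5],"hand":0.77},{"twist":[0,0,0],"dp":[0,0,-0.5],"hand":0.77},{"twist":[0,0,0],"dp":[0,0,-0.5],"hand":0.77},{"twist":[0,0,0],"dp":[0,0,-0.5],"hand":0.77},{"twist":[0,0,0],"dp":[0,0,-0.5],"hand":0.77}]'
python3 look.py Rr.pkl
python3 - <<'E'
import pickle
from h import *
th=.274;R=np.array([[np.cos(th),-np.sin(th)],[np.sin(th),np.cos(th)]]);org=np.array([560,34.5])
W=lambda x,y,z:np.r_[org+R@[x,y],55+z]
c=pickle.load(open("w9.pkl","rb"))[:2]
for n,(o,s) in (("C",c),("L",pickle.load(open("L.pkl","rb"))),("R",pickle.load(open("Rr.pkl","rb")))):
    k=dict(eef=o["eef_pos"],rot=o["ee_rot"]);g=cv2.cvtColor(s["color"],cv2.COLOR_RGB2GRAY);hs=cv2.cvtColor(s["color"],cv2.COLOR_RGB2HSV)
    print(n,"slot corners",proj(s,[W(66,30,0),W(66,-30,0),W(108,30,0),W(108,-30,0)],**k).round().tolist())
    print("  stack proj",proj(s,[W(91,0,-34),W(91,0,-42)],**k).round(1).tolist(),"upright",proj(s,[W(72,0,-5),W(72,0,-20),W(72,0,-35)],**k).round(1).tolist())
    u,v=proj(s,[W(80,0,-20)],**k)[0].round().astype(int)
    for r in range(v-20,v+32,3):
        row=hs[r,u-38:u+39];m=(row[:,1]<60)&(row[:,2]>90);i=np.flatnonzero(m)
        print("  ",r,"" if len(i)==0 else (i[0]+u-38,i[-1]+u-38,len(i)))
E
```

```text
clock: 22.0
eef_pos: [682.5, 146.0, 251.9]
ee_rot: [-1.571, -0.0, 0.271]
force: [-0.1, -0.8, 0.0]
gripper_width: 10.0
clock: 22.68
eef_pos: [722.3, 3.4, 251.3]
ee_rot: [-1.57, 0.0, 0.272]
force: [0.4, -0.1, -0.2]
gripper_width: 10.0
C slot corners [[354.0, 82.0], [282.0, 82.0], [352.0, 133.0], [283.0, 133.0]]
  stack proj [[318.0, 110.1], [318.1, 109.6]] upright [[317.8, 89.3], [317.9, 89.2], [318.0, 89.1]]
   79 (np.int64(347), np.int64(348), 2)
   82 (np.int64(305), np.int64(334), 30)
   85 (np.int64(303), np.int64(335), 33)
   88 (np.int64(303), np.int64(335), 33)
   91 (np.int64(303), np.int64(335), 33)
   94 (np.int64(309), np.int64(329), 21)
   97 (np.int64(306), np.int64(330), 25)
   100 (np.int64(305), np.int64(331), 27)
   103 (np.int64(304), np.int64(333), 30)
   106 (np.int64(303), np.int64(333), 24)
   109 (np.int64(303), np.int64(333), 22)
   112 (np.int64(303), np.int64(333), 31)
   115 (np.int64(304), np.int64(332), 29)
   118 (np.int64(306), np.int64(331), 26)
   121 (np.int64(308), np.int64(328), 21)
   124 (np.int64(313), np.int64(323), 11)
   127 
   130 
L slot co
[... 937 characters left out ...]
] upright [[404.8, 87.9], [401.0, 87.8], [397.5, 87.7]]
   77 
   80 (np.int64(392), np.int64(418), 27)
   83 (np.int64(387), np.int64(420), 34)
   86 (np.int64(386), np.int64(420), 35)
   89 (np.int64(386), np.int64(419), 34)
   92 (np.int64(387), np.int64(416), 30)
   95 (np.int64(383), np.int64(407), 25)
   98 (np.int64(382), np.int64(409), 28)
   101 (np.int64(380), np.int64(410), 31)
   104 (np.int64(380), np.int64(411), 27)
   107 (np.int64(380), np.int64(411), 25)
   110 (np.int64(380), np.int64(411), 31)
   113 (np.int64(381), np.int64(410), 30)
   116 (np.int64(382), np.int64(409), 28)
   119 (np.int64(385), np.int64(406), 22)
   122 (np.int64(389), np.int64(403), 15)
   125 
   128
```

```bash
python3 - <<'E'
import pickle
from h import *
th=.274;R=np.array([[np.cos(th),-np.sin(th)],[np.sin(th),np.cos(th)]]);org=np.array([560,34.5])
W=lambda x,y,z:np.r_[org+R@[x,y],55+z]
for n in ("L.pkl","Rr.pkl"):
    o,s=pickle.load(open(n,"rb"));k=dict(eef=o["eef_pos"],rot=o["ee_rot"]);h=cv2.cvtColor(s["color"],cv2.COLOR_RGB2HSV)
    print(n,"fence ends z16",proj(s,[W(67,20,16),W(67,-20,16)],**k).round(1).tolist(),"mouth x87 z0/z16",proj(s,[W(87,30,0),W(87,-30,0),W(87,30,16),W(87,-30,16)],**k).round(1).tolist())
    u=int(proj(s,[W(67,0,0)],**k)[0][0])
    for r in (72,74,76,78,80,104,108):
        row=h[r,u-60:u+61];bits=(row[:,2]>200)&(row[:,1]>40)&(row[:,1]<135)
        e=np.flatnonzero(np.diff(bits.astype(int)));print(r,[(int(x)+u-60,int(bits[x+1])) for x in e])
# stack before/after washer 2 in scene crops
ims=[cv2.imread(f"pics/w{i}.png") for i in (4,6)]
for im in ims:
    c=cv2.cvtColor(im[195:245,225:280],cv2.COLOR_BGR2HSV);m=(c[...,1]<70)&(c[...,2]>90)
    y,x=np.nonzero(m);print("stack blob",len(x),x.mean()+225,y.mean()+195,y.min()+195)
E
```

```text
L.pkl fence ends z16 [[250.7, 81.4], [200.6, 81.7]] mouth x87 z0/z16 [[267.2, 106.2], [197.2, 106.5], [264.5, 107.2], [190.8, 107.5]]
72 [(186, 1), (197, 0), (251, 1), (263, 0)]
74 [(187, 1), (199, 0), (249, 1), (261, 0), (265, 1), (269, 0), (272, 1), (273, 0), (275, 1), (276, 0), (278, 1), (280, 0), (288, 1), (289, 0)]
76 [(199, 0), (249, 1)]
78 [(199, 0), (249, 1)]
80 [(200, 0), (250, 1)]
104 [(196, 0), (266, 1)]
108 [(197, 0), (267, 1)]
Rr.pkl fence ends z16 [[436.4, 81.4], [386.1, 81.5]] mouth x87 z0/z16 [[440.0, 106.2], [369.9, 106.3], [446.3, 107.2], [372.5, 107.4]]
72 [(372, 1), (384, 0), (438, 1), (449, 0)]
74 [(374, 1), (385, 0), (436, 1), (448, 0), (452, 1), (453, 0)]
76 [(386, 0), (436, 1)]
78 [(385, 0), (435, 1)]
80 [(385, 0), (435, 1)]
104 [(369, 0), (439, 1)]
108 [(369, 0), (439, 1)]
stack blob 297 248.75420875420875 230.36026936026937 222
stack blob 353 250.53257790368272 229.3314447592068 220
```

The height calibration agrees: fence-end disparity is 186 px measured and 185.6 px predicted. The upright washer's centre is about 19 mm below the deck, inside the 10–55 mm band. It lies about 15 mm from the slot's middle and has stayed still through the last views, so I hand in.

```bash
python3 -c "
from workcell import *
print(hand_in(), get_obs()['clock'])"
```

```text
the job is handed in; nothing more can be done
the job is handed in; nothing more can be done
```

All three washers are in the slot, swept along the deck through the gate one at a time with slightly opened fingertips. I handed in at about 23 s with the arm clear, and hand-in gives no verdict.

**Washers:** The last pictures show no washer on the deck. Two appear to lie flat, stacked at the bottom of the slot. The third stands on edge against the slot's near wall, with its centre about 19 mm below the deck and about 15 mm from the slot's middle.

**Uncertainty:** An earlier rough two-view estimate put that centre at 25 mm below the deck. I trusted the 19 mm figure because the fence ends checked out in the same views (186 px measured, 185.6 px predicted). The flat pair measured about 40 mm below the deck, where I expected 34 mm for two stacked washers. I did not see the lower washer separately.

**Bystanders:** The pot and the tin looked unmoved in the last pictures of the deck, but I did not measure the tin again. I did not check the trimmer, brush, dish and soap at the end, though the arm never went near them at low height. Forces printed after each move stayed near zero.

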